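# Put the vase back in the display case and shut its sliding glass

## Robot

A 6-joint arm with a two-finger parallel gripper is mounted at the origin on the work surface. World frame = base frame: x ahead of the robot, y to its left, z up, the work surface at z = 0. Lengths are in m, angles in rad, forces in N, time in s.
With the tool pointing down it reaches from about 0.35 to 0.875 m from the base axis. Payload 4.2 kg.
Tool frame: the origin (TCP) lies on the centre line of the jaws, within the pads' length; the fingertips stand 11 mm ahead of it and the grasp point (between the pads) lies 8 mm behind it; x points along the fingers, y is the direction in which the jaws open and shut, and the axes are right-handed (so a half turn about x gives the same grasp; the last joint's range is limited). The gripper opens to 85 mm and grips with 20 to 120 N. Pads are 22 mm wide; open, the fingers measure 114 mm over their backs; the gripper's body (76 mm by 85 mm) begins 54 mm behind the grasp point. The pads swing forward as they close: fully open they stand 13 mm farther back than shut.
Start: joints at [-1.068, 0.385, 0.008, 0, -1.194, -0.259], TCP at [0.151, -0.606, 0.242] pointing down, gripper open.
Joint ranges: [-3.14, 3.14], [-1.21, 2.06], [-1.07, 1.41], [-3.16, 2.05], [-2.99, -0.16], [-3.1, 3.1]. Speed limits (rad/s): [2.79, 2.79, 3.14, 3.14, 3.14, 3.14].

## Interface

Orientations are given as a unit quaternion [x, y, z, w].
In Python, from plant import bot, optics, nets gives the robot as it stands.
- The arm moves only by the tool drive_tool, never from a script. Its argument "series" is a list that holds one entry, the list of rows, each a list of 5 numbers: the opening in per cent of the stroke, from 0 (shut) to 100 (fully open), then the shift along the tool's x, y, z in cm, then the turn about the tool's x in rad. A call has 1 to 12 rows; each row is the pose to reach, as a shift and turn from the pose measured when the call began, along the tool's axes at that moment; what a row does not reach only later rows make up. A row lasts 1/10 s, in which the tool goes at most 50 mm and 8.59 degrees, less where a joint would pass 70% of its speed; a pose out of reach is approached as far as the arm can. A call with a gripper value outside its range is refused whole. The fingers move at their own pace and stop on an object; "squeeze" is the grip in N (left out, the last holds). Time passes only in rows, so rows that repeat a pose let the fingers close. It gives the time, the measured TCP pose, the force and the opening at its end, in the units of the state.
- bot.get_state(): the state, without advancing time (a new reading comes with each control period).
- optics.snapshot(name): name is "scene" or "top" or "wrist"; returns the picture (420x560x3 uint8, blue, green, red); there is no depth.
- optics.get_calibration(name): a dict with "K" (3x3 intrinsics, pixels), "k1" (the pictures are not rectified: a ray, as slopes to the right and down, at radius r is drawn at 1 + k1 r^2 times it, then the intrinsics apply), "R" (3x3) and "t" (3): a world point X has camera coordinates R X + t. Camera axes: x right, y down, z forward; pixel columns grow to the right and rows downward; lengths in m; the calibration is good to about 2 mm. A picture is of the moment at which its call begins: read the wrist's pose just before it. get_calibration takes no time and is no camera call; for the wrist camera it gives the pose at the moment of the call.
- bot.hand_in(): hands the job in, once; it reports no verdict.
Trained networks look in the newest picture that a camera, given by its name, has taken for a name from the list of things; names that differ only in an ending like _2 or _b are one class to them, and where a whole thing is asked for, a point or a joint stands for the part that bears it (a point fixed in the world has none). Each returns a list of dicts, best first, with "p" (0 to 1); they miss things now and then, are a little off and sometimes report something else, mostly with a low value. They report only what shows in the picture. A call takes as long as a camera call. They do not tell look-alikes from the thing itself.
- nets.recognise(query, camera): "box" ([left, top, width, height] in pixels, round what is visible of it).
- nets.silhouettes(query, camera): "pixels" (420x560 bool, what is visible of it) and "box" ([left, top, width, height] in pixels, round what is visible of it).
- nets.place_of(query, camera): "xy" ([column, row] in pixels: a listed point, or the origin of a listed thing).
The state is a dict: "clock": time; "joints": joint angles; "joint_vel": joint speeds; "joint_torque": joint torques, N m; "ee_pos": TCP position; "eef_rot": TCP orientation; "ft_force": force on the tool from outside, world axes, zero at the start; "moment": the same for the moment, N m; "gripper_width": finger opening in m.
Only numpy, scipy, OpenCV 4.12 (cv2) and the standard library are available. Lean on these libraries where they do the work, as an engineer would, in place of code of your own. Each camera call takes 0.05 s, during which the arm holds its last target.

## Task

Put the little blue glass vase back into the open part of the display case: set it down upright with its whole foot on the round cork mat, without dropping it. Then slide the case's glass top by its grip bar fully shut, to its end stop over the vase, and let go. Do not disturb the cup and saucer, the plate on its stand or the jewellery box.

Things in the scene. Friction and masses are not known exactly. Their poses are not given: they have to be found in the camera images.
- vase_center (a point): Loose small cobalt-blue glass vase, 70 mm tall, about 0.18 kg, standing on the counter to the right of the case. Round: foot 40 mm diameter, 49 mm at 22 mm up, belly 51 mm at 36 mm, 47 mm at 48 mm, neck 28 mm at 60 mm, lip 34 mm. The point is on its axis half-way up (35 mm above its underside); its z axis points up out of the mouth.
- case: Low display case fixed on the counter: dark wooden base and frame, glass sides; 270 mm (its x) by 460 mm (its y, to the robot's left), 110 mm high. Origin under its centre; yaw only. Inner floor at 12 mm. The left half (y > -5 mm) is covered by a fixed glass sheet with spare china below. The right half (inside y -218 to -5, x -123 to 123 mm) is open from above where the sliding pane is not.
- mat_top (a point): Round cork mat, 100 mm diameter, 4 mm thick, fixed on the inner floor in the right half of the case; the point is the centre of its upper face, 16 mm above the counter. Its axes are parallel to those of the case.
- pane (a joint): Sliding glass top of the case, 244 x 225 mm, 6 mm thick, thin metal edging, underside 100 mm above the counter. In m: 0 = fully shut, right edge against the right end rail (end stop); 0.21 = fully open, over the fixed glass. It slides along the case's +y as the value grows; uncovered gap at the right = the value. Friction about 2 N, no spring: it stays where left.
- pane_grip (a point): Centre of the upright wooden grip bar fixed on the sliding pane: 60 mm long (case x), 12 mm thick (case y, the sliding direction), 36 mm tall: its top is 18 mm above the point, the glass 18 mm below. It moves with the pane; the point is 52 mm from the pane's right edge, in the middle of the case's width. Axes parallel to the case's.
- cup: Bystander: white porcelain coffee cup with its saucer (one piece, 116 mm diameter, 55 mm tall), on the counter at the right, beyond the vase. Origin under its centre.
- plate: Bystander: painted plate (180 mm diameter) standing on a clear plastic stand, about 190 mm tall, on the counter far left. Origin under the stand's centre.
- jewel_box: Bystander: wooden jewellery box with clipped lid, 116 x 166 x 73 mm, on the counter at the left. Origin under its centre.
Not all that is in view belongs to the job. There is more than one size of the part that bears vase_center; the job needs the largest.

How it is judged:
On the way, in this order (a step that is already met when the one before it is completed fails the run):
1. the vase is brought down upright onto the cork mat while still held (not dropped) (horizontal distance between vase_center and mat_top below 0.03 m and z of vase_center in the frame of mat_top below 0.043 m and angle between vase_center's own z axis and vertical below 0.2 rad and contact force between vase and the fingers above 0.5 N), for 0.1 s.
2. the glass is slid shut to its end stop (value of joint pane below 0.006 m), for 0.2 s.
At the end, for the whole second after the job is handed in: The glass top is shut to within 6 mm of its end stop; the vase stands upright (within 0.1 rad) on the cork mat, its axis within 30 mm of the mat's centre, so that its whole foot is on the mat (value of joint pane below 0.006 m and horizontal distance between vase_center and mat_top below 0.03 m and z of vase_center in the frame of mat_top between 0.031 and 0.038 m and angle between vase_center's own z axis and vertical below 0.1 rad); the robot touches nothing.
It fails at once if the cup and saucer, the plate or the jewellery box is moved by more than 20 mm (distance of any of cup, plate, jewel_box from where it was at the start of the episode above 0.02 m).
It fails at once if the vase is knocked over (tilted more than 0.8 rad) (angle between vase_center's own z axis and vertical above 0.8 rad).
It also fails if it takes over 54 s, if anything falls off the work surface, if the arm or the gripper's body presses on something with over 40 N, if the wrist force passes 120 N, or if a joint passes its speed limit or range.

## Working session

There is one attempt and no reset: what is moved stays moved. The work goes in short steps, Python scripts to look and compute and a tool call to move; the robot and the scene stay as the last step left them, time stands still between calls to the robot, and variables do not carry over. Pictures are saved under pics/ and viewed, and the job is handed in when it is done.

Besides the shell and the picture viewer there is one more tool, called after "Request:" in YAML: its name, and indented under it one key for each argument. drive_tool: Moves the arm, as the interface text tells. Its arguments: {"type":"object","properties":{"series":{"type":"array"},"squeeze":{"type":"number"}},"required":["series"]}

```bash
ls; mkdir -p pics
cat > h.py <<'E'
import numpy as np, cv2
from plant import bot, optics, nets
def ray(cal,uv):
    K=np.array(cal["K"]);k1=cal["k1"]
    p=cv2.undistortPoints(np.array([[uv]],float),K,np.array([k1,0,0,0.])).ravel()
    R=np.array(cal["R"]);t=np.array(cal["t"])
    return -R.T@t, R.T@np.array([p[0],p[1],1.])
def at_z(cal,uv,z):
    c,d=ray(cal,uv); return c+d*(z-c[2])/d[2]
def proj(cal,X):
    R=np.array(cal["R"]);t=np.array(cal["t"]);
    return cv2.projectPoints(np.atleast_2d(np.array(X,float)),cv2.Rodrigues(R)[0],t,np.array(cal["K"]),np.array([cal["k1"],0,0,0.]))[0].reshape(-1,2)
def tri(obs):
    A=np.zeros((3,3));b=np.zeros(3);L=[]
    for cal,uv in obs:
        c,d=ray(cal,uv);d=d/np.linalg.norm(d);P=np.eye(3)-np.outer(d,d);A+=P;b+=P@c;L.append((P,c))
    x=np.linalg.solve(A,b); return x,[float(np.linalg.norm(P@(x-c))) for P,c in L]
E
python3 - <<'E'
from h import *
np.set_printoptions(precision=4,suppress=True)
print(bot.get_state())
for n in ["scene","top"]:
    im=optics.snapshot(n); cv2.imwrite(f"pics/{n}0.png",im)
    cal=optics.get_calibration(n); c,_=ray(cal,(280,210)); print(n,c,cal["K"][0],cal["k1"])
    for q in ["vase_center","mat_top","pane_grip","case","cup"]:
        r=nets.place_of(q,n); print(q,[(np.round(a["xy"],1).tolist(),round(a["p"],2)) for a in r[:4]])
E
```

```text
pics
{'clock': 0.0, 'joints': array([-1.0684,  0.3856,  0.0066, -0.0005, -1.194 , -0.2586]), 'joint_vel': array([ 0.0002,  0.0005, -0.0005,  0.0005, -0.0002,  0.0001]), 'joint_torque': array([ -0.0011, -39.2289,  18.8394,   4.1863,  -0.0048,   0.    ]), 'ee_pos': array([ 0.1508, -0.606 ,  0.2412]), 'eef_rot': array([-0.0851,  0.702 ,  0.0867,  0.7017]), 'ft_force': array([-0.2694,  0.7075, -0.2248]), 'moment': array([ 0.0038, -0.0053, -0.0092]), 'gripper_width': 0.08582125358090888}
scene [ 1.3744 -0.1521  1.1267] [512.5613   0.     277.6012] -0.0922636610991761
vase_center [([158.2, 230.7], 0.76), ([96.3, 234.0], 0.69), ([126.3, 229.6], 0.6)]
mat_top [([240.3, 247.2], 0.97)]
pane_grip [([294.9, 220.1], 0.72)]
case [([292.7, 250.8], 0.96)]
cup [([136.4, 300.3], 0.72), ([411.7, 165.1], 0.38)]
top [0.4361 0.0254 1.5591] [482.3016   0.     279.471 ] -0.1292235007376353
vase_center [([268.1, 190.0], 0.74), ([432.4, 230.8], 0.7), ([403.5, 231.7], 0.62), ([374.5, 229.2], 0.4)]
mat_top [([313.4, 198.3], 0.85)]
pane_grip []
case [([266.1, 191.4], 0.79)]
cup [([405.9, 233.4], 0.63), ([400.9, 174.7], 0.59)]
```

View pics/scene0.png

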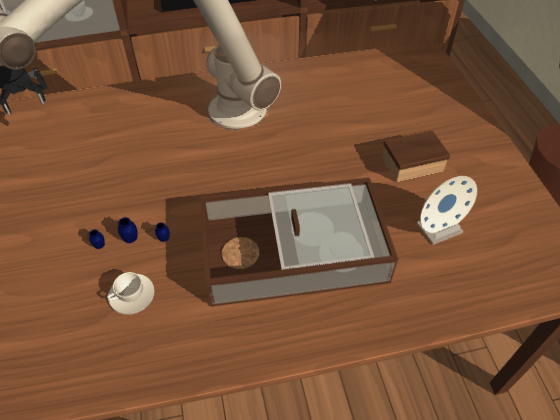

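View pics/top0.png

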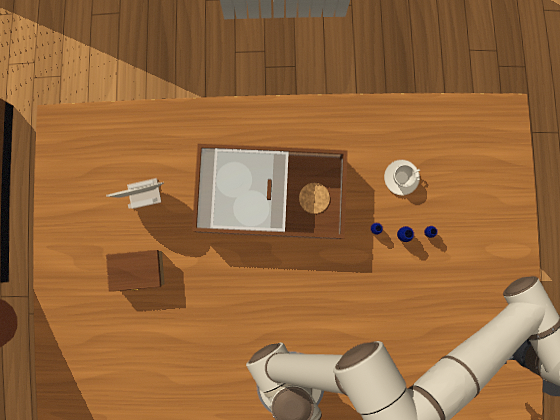

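Run:
```python
from h import *
np.set_printoptions(precision=4,suppress=True)
S=optics.get_calibration("scene");T=optics.get_calibration("top")
for n,(s,t) in {"v_left":((158.2,230.7),(374.5,229.2)),"v_mid":((126.3,229.6),(403.5,231.7)),"v_right":((96.3,234),(432.4,230.8)),"mat":((240.3,247.2),(313.4,198.3)),"case":((292.7,250.8),(266.1,191.4)),"cup":((136.4,300.3),(400.9,174.7))}.items():
    print(n,*tri([(S,s),(T,t)]))
```

```text
v_left [ 0.4916 -0.2906  0.0266] [0.0065950896828647935, 0.006595089682864831]
v_mid [ 0.4808 -0.3766  0.0422] [0.002909777227936218, 0.0029097772279363466]
v_right [ 0.4811 -0.4621  0.048 ] [0.0036239798972118715, 0.0036239798972120723]
mat [ 0.5956 -0.09    0.032 ] [0.0008317097326282191, 0.0008317097326282727]
case [0.6227 0.0528 0.0095] [0.007145153412433335, 0.007145153412433378]
cup [ 0.6715 -0.3793 -0.0072] [0.007225449542215763, 0.007225449542215818]
```

Three vases are in view. The middle one is the largest, at scene (127,230) and top (405,233). The others are about 85 mm to either side of it in y. The mat is at scene (240,251) and top (314,198), and the pane is open to the left.

Run:
```python
from h import *
np.set_printoptions(precision=4,suppress=True)
for n in ["scene","top"]:
    im=optics.snapshot(n);cal=optics.get_calibration(n)
    for q in ["vase_center","mat_top","case","pane_grip"]:
        for r in nets.silhouettes(q,n)[:4]:
            m=r["pixels"];v,u=np.nonzero(m)
            print(n,q,round(r["p"],2),np.round(r["box"],1),m.sum(),"cen",u.mean(),v.mean())
    r=nets.place_of("mat_top",n); print([at_z(cal,a["xy"],.016) for a in r[:2]])
    x0,y0=(190,140) if n=="top" else (195,170)
    w,h=(170,110) if n=="top" else (210,140)
    cv2.imwrite(f"pics/{n}_zoom.png",cv2.resize(im[y0:y0+h,x0:x0+w],None,fx=790/w if n=="scene" else 4.7,fy=790/w if n=="scene" else 4.7,interpolation=cv2.INTER_CUBIC))
```

```text
scene vase_center 0.62 [118.2 215.7  17.   25.1] 374 cen 127.24064171122994 229.91978609625667
scene vase_center 0.47 [154.6 225.8  12.8  16. ] 194 cen 162.41237113402062 232.39175257731958
scene vase_center 0.47 [ 89.2 226.8  16.3  21.3] 224 cen 96.33482142857143 238.69196428571428
scene mat_top 0.9 [221.  238.8  38.9  31.4] 928 cen 239.91379310344828 252.75215517241378
scene case 0.93 [200.5 180.3 197.1 128.8] 18642 cen 296.98610664091836 240.34561742302327
scene pane_grip 0.9 [267.2 185.8 106.9  82.7] 6933 cen 318.48781191403435 226.7729698543199
[array([ 0.5907, -0.0984,  0.016 ])]
top vase_center 0.6 [397.9 225.9  21.1  17.3] 221 cen 405.38461538461536 233.579185520362
top vase_center 0.55 [423.3 228.   13.6   6.2] 124 cen 430.21774193548384 231.32258064516128
top vase_center 0.45 [371.4 224.8  10.2  12.6] 64 cen 376.171875 228.046875
top mat_top 0.73 [299.7 184.   28.9  30.6] 689 cen 313.93613933236577 197.37300435413644
top case 0.56 [111.8 178.8  54.   29.5] 846 cen 141.42789598108746 193.17375886524823
top pane_grip 0.97 [209.3 147.9  78.8  83.7] 5848 cen 249.49658002735978 189.48358413132695
[array([ 0.5965, -0.0917,  0.016 ])]
```

View pics/top_zoom.png

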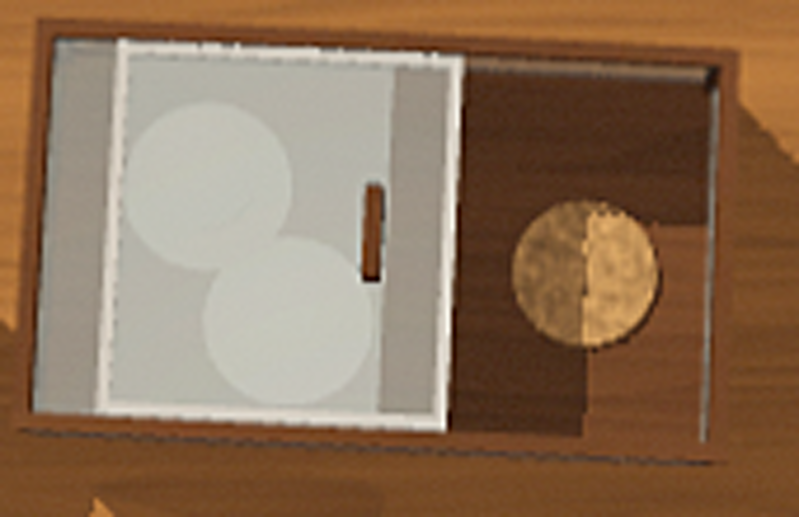

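View pics/scene_zoom.png

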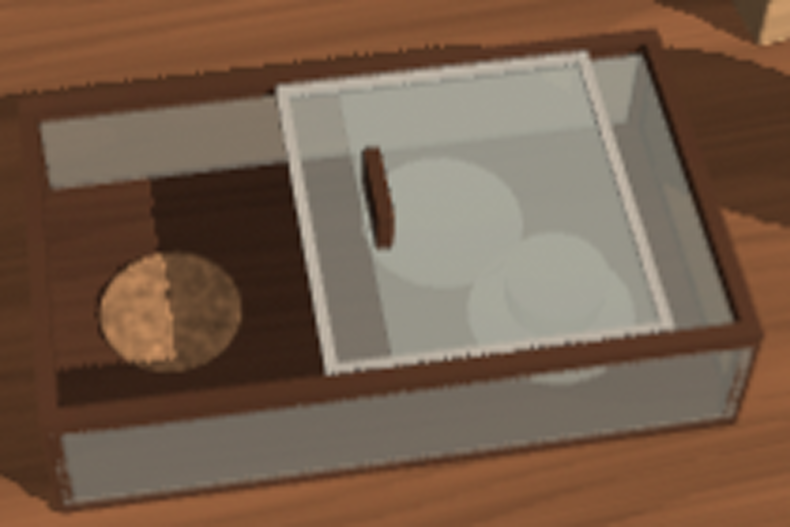

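Run:
```python
from h import *
np.set_printoptions(precision=4,suppress=True)
S=optics.get_calibration("scene");T=optics.get_calibration("top")
tz=lambda p:(190+(p[0]+.5)/4.7-.5,140+(p[1]+.5)/4.7-.5)
sz=lambda p:(195+(p[0]+.5)/3.762-.5,170+(p[1]+.5)/3.762-.5)
ct=[at_z(T,tz(p),.11) for p in [(38,18),(738,50),(718,463),(18,432)]]
cs=[at_z(S,sz(p),.11) for p in [(763,343),(42,423),(25,97),(655,32)]]
for c in (ct,cs):
    print(np.array(c)[:,:2].tolist(),"ctr",np.mean(c,0))
    a,b,d,e=[np.array(q)[:2] for q in c]
    for v in (a-b,e-d): print("ylen",np.linalg.norm(v),"yaw",np.arctan2(-v[0],v[1]))
    for v in (a-e,b-d): print("xlen",np.linalg.norm(v),"yaw",np.arctan2(v[1],v[0]))
print("mat",at_z(T,tz((586,274)),.016),at_z(S,sz((171,311)),.016))
print("grip top face", at_z(T,tz((373,184)),.142),at_z(T,tz((371,281)),.142), at_z(S,sz((376,149)),.142),at_z(S,sz((387,222)),.142))
print("pane right edge",[at_z(T,tz(p),.106) for p in ((462,58),(445,430))],[at_z(S,sz(p),.106) for p in ((278,88),(328,374))])
print("vase",at_z(T,(405.4,233.6),.036),at_z(S,(127.3,229.9),.036),tri([(T,(405.4,233.6)),(S,(127.3,229.9))]))
```

```text
[[0.7655660266851991, 0.2640818378542003], [0.7327169485935499, -0.19152337772892866], [0.46483452123121816, -0.1684869858400572], [0.4959474581850981, 0.2796267029096263]] ctr [0.6148 0.0459 0.11  ]
ylen 0.45678788775318974 yaw -0.07197532657714026
ylen 0.4491924897977974 yaw -0.0693196547728767
xlen 0.2700663165032527 yaw -0.057591267454436094
xlen 0.2688711033949029 yaw -0.08578337050056443
[[0.7725390293607264, 0.26476019855536476], [0.7312324335652265, -0.1883398522729387], [0.4642512035454698, -0.16620183932365787], [0.5018813952276732, 0.2845465714651261]] ctr [0.6175 0.0487 0.11  ]
ylen 0.45497900052290763 yaw -0.09091310109083885
ylen 0.45231643918240877 yaw -0.08329066230921034
xlen 0.2713799098448996 yaw -0.07297498696196474
xlen 0.26789749681586195 yaw -0.08273047231525098
mat [ 0.5984 -0.0949  0.016 ] [ 0.6005 -0.0915  0.016 ]
grip top face [0.6456 0.0475 0.142 ] [0.5841 0.0502 0.142 ] [0.5896 0.056  0.142 ] [0.6501 0.0487 0.142 ]
pane right edge [array([ 0.7323, -0.0117,  0.106 ]), array([0.4907, 0.0057, 0.106 ])] [array([0.4916, 0.0093, 0.106 ]), array([ 0.7319, -0.0085,  0.106 ])]
vase [ 0.475  -0.3811  0.036 ] [ 0.4766 -0.3782  0.036 ] (array([ 0.4751, -0.38  ,  0.0347]), [0.0014640295106155055, 0.0014640295106156183])
```

```bash
cat >> h.py <<'E'
from scipy.spatial.transform import Rotation as Ro
def pose():
    s=bot.get_state(); return np.array(s["ee_pos"]),Ro.from_quat(s["eef_rot"]).as_matrix(),s
def plan(target,yawdir=None):
    """cm shift in tool axes; turn so that tool y is parallel to yawdir"""
    p,R,s=pose(); d=R.T@(np.array(target)-p)*100; out=[round(float(x),2) for x in d]
    if yawdir is not None:
        v=R.T@np.array([*yawdir,0.]); a=np.arctan2(v[2],v[1]); a=(a+np.pi/2)%np.pi-np.pi/2
        out.append(round(float(a),3))
    return out
E
python3 - <<'E'
from h import *
np.set_printoptions(precision=3,suppress=True)
p,R,s=pose();print(p);print(R)
y=-0.077
print(plan([.4755,-.379,.241],[np.cos(y),np.sin(y)]))
cal=optics.get_calibration("wrist");c,d=ray(cal,(280,210));print(c-p,d, R.T@(c-p))
E
```

```text
[ 0.151 -0.606  0.242]
[[ 0.    -0.241  0.97 ]
 [ 0.     0.97   0.241]
 [-1.     0.     0.   ]]
[0.13, 14.24, 36.99, -1.25]
[-0.08  -0.02   0.131] [ 0.319  0.078 -0.945] [-0.131  0.    -0.083]
```

Request:
drive_tool:
  series:
    - [[100,0,14.2,37,-1.25],[100,0,14.2,37,-1.25],[100,0,14.2,37,-1.25],[100,0,14.2,37,-1.25],[100,0,14.2,37,-1.25],[100,0,14.2,37,-1.25],[100,0,14.2,37,-1.25],[100,0,14.2,37,-1.25],[100,0,14.2,37,-1.25],[100,0,14.2,37,-1.25],[100,0,14.2,37,-1.25],[100,0,14.2,37,-1.25]]
  squeeze: 30

```text
clock: 2.4
ee_pos: [0.4749, -0.38, 0.2424]
eef_rot: [-0.48, 0.519, 0.48, 0.519]
ft_force: [-0.3, -0.2, -0.2]
gripper_width: 0.0855
```

Run:
```python
from h import *
np.set_printoptions(precision=3,suppress=True)
p,R,s=pose();print(p,s["joints"],s["joint_vel"]);print(R)
cal=optics.get_calibration("wrist");im=optics.snapshot("wrist")
for r in nets.silhouettes("vase_center","wrist"):
    v,u=np.nonzero(r["pixels"]);print(r["p"],np.round(r["box"],1),u.mean(),v.mean(),at_z(cal,(u.mean(),v.mean()),.036))
    c,_=ray(cal,(0,0))
for X in ([.4755,-.379,.036],[.4755,-.379,.07]): 
    q=proj(cal,X)[0];print(q);cv2.circle(im,tuple(int(x) for x in q),3,(0,0,255),-1)
cv2.imwrite("pics/w1.png",im)
```

```text
[ 0.475 -0.38   0.242] [-0.409  0.356 -0.035  0.    -1.179  0.33 ] [-0.005  0.     0.001 -0.001  0.002  0.002]
[[ 0.    -0.997  0.079]
 [-0.     0.079  0.997]
 [-1.    -0.    -0.   ]]
0.94 [254.  234.1  32.3  44.1] 269.44203581526864 256.5513666352498 [ 0.494 -0.293  0.036]
0.65 [251.   71.8  37.4  42.9] 267.8664 91.1904 [ 0.481 -0.465  0.036]
[280.339 179.132]
[280.296 188.043]
```

View pics/w1.png

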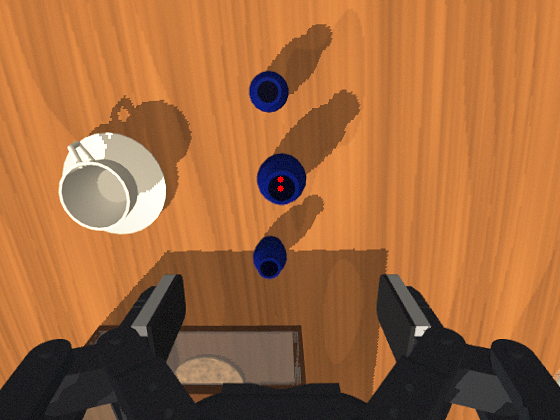

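The red projected points fall on the vase, with its mouth at (281,186), so the measured position holds. I'll descend and grip.

Request:
drive_tool:
  series:
    - [[100,5,0,0.1,0],[100,10,0,0.1,0],[100,14,0,0.1,0],[100,18,0,0.1,0],[100,20,0,0.1,0],[100,21.2,0,0.1,0],[100,21.2,0,0.1,0],[100,21.2,0,0.1,0]]

```text
clock: 3.3
ee_pos: [0.4757, -0.3798, 0.0316]
eef_rot: [-0.481, 0.519, 0.479, 0.52]
ft_force: [0.1, -1.1, 0.5]
gripper_width: 0.0855
```

Request:
drive_tool:
  series:
    - [[45,0,0,0,0],[45,0,0,0,0],[45,0,0,0,0],[45,0,0,0,0],[45,0,0,0,0],[45,0,0,0,0],[45,0,0,0,0],[45,0,0,0,0]]

```text
clock: 4.1
ee_pos: [0.4761, -0.3801, 0.0334]
eef_rot: [-0.481, 0.519, 0.478, 0.52]
ft_force: [-1.1, 1.1, 4.7]
gripper_width: 0.0487
```

Run:
```python
from h import *
p,R,s=pose();print(p,s["ft_force"],s["gripper_width"])
cv2.imwrite("pics/w2.png",optics.snapshot("wrist"))
```

```text
[ 0.47611734 -0.38014558  0.03339097] [-1.05610788  1.12536167  4.73092752] 0.04866858954280732
```

View pics/w2.png

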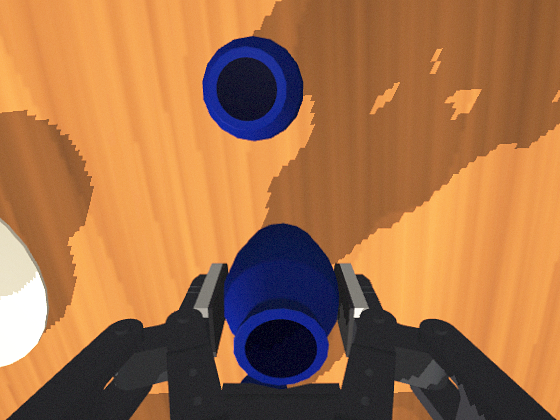

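Contact is probably a little above the belly, since the width is 48.7 mm and the force on the tool is upward. I'll regrip 6 mm lower for a neutral hold.

Request:
drive_tool:
  series:
    - [[75,0,0,0,0],[75,0,0,0,0],[75,0,0,0,0],[75,0.6,0,0,0],[75,0.6,0,0,0],[45,0.6,0,0,0],[45,0.6,0,0,0],[45,0.6,0,0,0],[45,0.6,0,0,0],[45,0.6,0,0,0],[45,0.6,0,0,0]]
  squeeze: 35

```text
clock: 5.25
ee_pos: [0.4762, -0.3801, 0.0273]
eef_rot: [-0.481, 0.519, 0.478, 0.52]
ft_force: [0.6, -0.3, -0.6]
gripper_width: 0.0486
```

Request:
drive_tool:
  series:
    - [[45,-1,0,0,0],[45,-3,0,0,0],[45,-6,0,0,0],[45,-10,0,0,0],[45,-14,0,0,0],[45,-18,0,0,0],[45,-18,0,0,0],[45,-18,0,0,0]]

```text
clock: 6.05
ee_pos: [0.4754, -0.3795, 0.2087]
eef_rot: [-0.482, 0.519, 0.478, 0.52]
ft_force: [-0.5, -0.4, -2.6]
gripper_width: 0.049
```

Run:
```python
from h import *
p,R,s=pose();print(p,s["ft_force"],s["gripper_width"])
cv2.imwrite("pics/w3.png",optics.snapshot("wrist"))
y=-.077
print(plan([.5995,-.093,.207],[np.cos(y),np.sin(y)]))
```

```text
[ 0.4754333  -0.37946104  0.20873164] [-0.45599424 -0.3863713  -2.56384208] 0.04895916250553808
[0.0, -10.17, 29.51, -0.002]
```

View pics/w3.png

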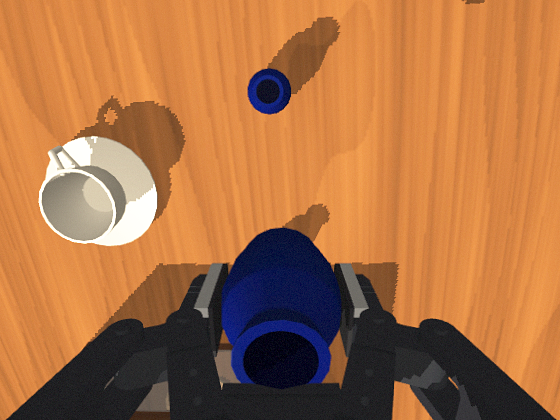

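The vase is held upright. Moving above the mat.

Request:
drive_tool:
  series:
    - [[45,0,-1,3,0],[45,0,-2.4,7,0],[45,0,-3.8,11,0],[45,0,-5.2,15,0],[45,0,-6.6,19,0],[45,0,-8,23,0],[45,0,-9.2,26.5,0],[45,0,-10,29,0],[45,0,-10.2,29.5,0],[45,0,-10.2,29.5,0],[45,0,-10.2,29.5,0]]

```text
clock: 7.2
ee_pos: [0.5988, -0.0938, 0.2059]
eef_rot: [-0.48, 0.52, 0.479, 0.519]
ft_force: [-0.8, -0.2, -1.1]
gripper_width: 0.0485
```

Run:
```python
from h import *
p,R,s=pose();print(p,s["ft_force"],s["gripper_width"])
S=optics.get_calibration("scene");T=optics.get_calibration("top");W=optics.get_calibration("wrist")
ims=[optics.snapshot(n) for n in("scene","top","wrist")]
th=np.linspace(0,2*np.pi,40)
X=np.stack([.5995+.05*np.cos(th),-.093+.05*np.sin(th),0*th+.016],1)
for c,i in zip((S,T,W),ims):
    for q in proj(c,X):
        cv2.circle(i,tuple(int(round(a)) for a in q),0,(0,255,0),-1)
a=cv2.resize(ims[0][150:320,190:390],None,fx=2,fy=2);b=cv2.resize(ims[1][130:250,180:360],(400,267))
b=cv2.copyMakeBorder(b,0,340-267,0,0,0);cv2.imwrite("pics/m4.png",np.hstack([a,b]));cv2.imwrite("pics/w4.png",ims[2])
print(plan([.5995,-.093,.0455]))
```

```text
[ 0.59884649 -0.0938116   0.20586656] [-0.7554914  -0.17072025 -1.06161218] 0.04854677599126683
[16.13, 0.01, 0.15]
```

View pics/m4.png

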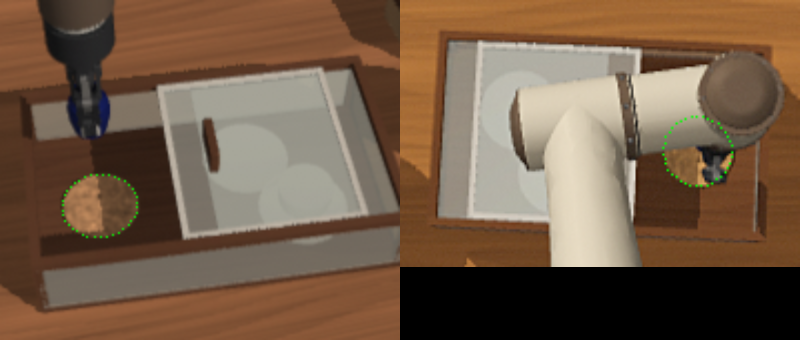

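View pics/w4.png

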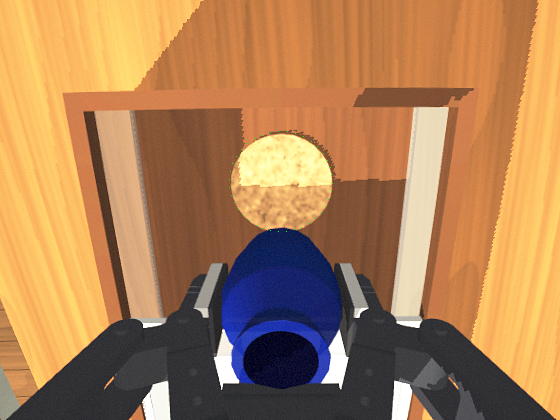

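Run:
```python
from h import *
W=optics.get_calibration("wrist")
print(proj(W,[[.5995,-.093,.016],[.6495,-.093,.016],[.5495,-.093,.016],[.5995,-.143,.016]]))
for uv in [(281.5,182)]: print(at_z(W,uv,.016))
```

```text
[[281.0299955  183.45762362]
 [230.17539048 187.38264205]
 [332.3001423  179.5510786 ]
 [276.77571078 131.51495032]]
[ 0.59892792 -0.09442323  0.016     ]
```

All three views agree on the mat centre; the wrist view has it at (281,182). Lowering.

Request:
drive_tool:
  series:
    - [[45,4,0,0.1,0],[45,8,0,0.1,0],[45,11,0,0.1,0],[45,13,0,0.1,0],[45,14.5,0,0.1,0],[45,15.2,0,0.1,0],[45,15.6,0,0.1,0],[45,15.9,0,0.1,0],[45,16.1,0,0.1,0],[45,16.2,0,0.1,0],[45,16.2,0,0.1,0]]

```text
clock: 8.45
ee_pos: [0.5998, -0.0934, 0.0452]
eef_rot: [-0.48, 0.519, 0.478, 0.52]
ft_force: [-0.7, -0.9, -1.8]
gripper_width: 0.0489
```

Run:
```python
from h import *
p,R,s=pose();print(p,s["ft_force"],s["gripper_width"])
cv2.imwrite("pics/w5.png",optics.snapshot("wrist"))
```

```text
[ 0.59978498 -0.09340719  0.04518582] [-0.65353751 -0.85955028 -1.80828241] 0.04891498913153109
```

View pics/w5.png

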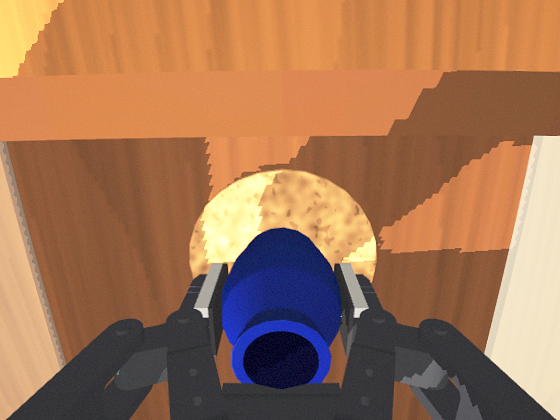

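Request:
drive_tool:
  series:
    - [[45,0.1,0,0,0],[45,0.2,0,0,0],[45,0.25,0,0,0],[45,0.3,0,0,0],[45,0.3,0,0,0]]

```text
clock: 9.0
ee_pos: [0.6, -0.0933, 0.0433]
eef_rot: [-0.481, 0.519, 0.478, 0.52]
ft_force: [-2.7, 1.7, 4.6]
gripper_width: 0.0484
```

The vase is in contact with the mat. Releasing and rising.

Request:
drive_tool:
  series:
    - [[45,0,0,0,0],[60,0,0,0,0],[70,0,0,0,0],[85,0,0,0,0],[85,0,0,0,0],[85,0,0,0,0]]

```text
clock: 9.6
ee_pos: [0.6001, -0.0934, 0.0432]
eef_rot: [-0.481, 0.519, 0.478, 0.52]
ft_force: [1.0, -0.2, -0.5]
gripper_width: 0.0724
```

Request:
drive_tool:
  series:
    - [[85,-2,0,0,0],[85,-5,0,0,0],[85,-9,0,0,0],[85,-13,0,0,0],[85,-17,0,0,0],[85,-17,0,0,0],[85,-17,0,0,0]]

```text
clock: 10.3
ee_pos: [0.5997, -0.093, 0.2144]
eef_rot: [-0.481, 0.518, 0.478, 0.521]
ft_force: [-0.5, 0.5, -0.7]
gripper_width: 0.0723
```

Run:
```python
from h import *
np.set_printoptions(precision=4,suppress=True)
p,R,s=pose();print(p,s["ft_force"],s["gripper_width"],s["joints"])
W=optics.get_calibration("wrist");im=optics.snapshot("wrist")
for X in ([.6,-.0933,.016+.036],[.6,-.0933,.086]):
    cv2.circle(im,tuple(int(round(a)) for a in proj(W,X)[0]),2,(0,0,255),-1)
cv2.imwrite("pics/w6.png",im)
y=-.077
s=optics.snapshot("scene");cv2.imwrite("pics/s6.png",cv2.resize(s[150:320,190:390],None,fx=4,fy=3.5))
yd=np.array([-np.sin(y),np.cos(y)]);g=np.array([.6175,.0505])
for d in (.035,): print(plan([*(g+d*yd),.20],[np.cos(y),np.sin(y)]))
```

```text
[ 0.5997 -0.093   0.2144] [-0.4673  0.482  -0.7078] 0.07228400939801502 [ 0.1132  0.3714 -0.0855  0.0014 -1.108  -0.1945]
[1.18, -0.71, 17.97, -0.004]
```

View pics/w6.png

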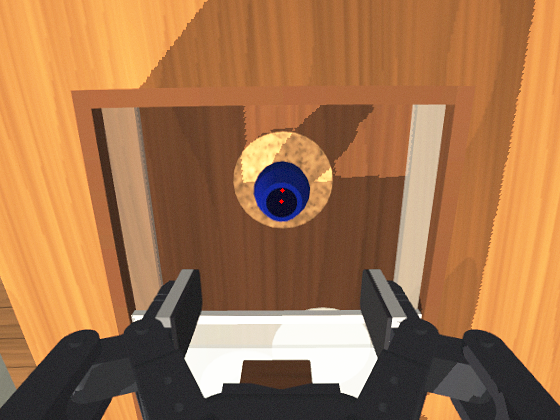

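View pics/s6.png

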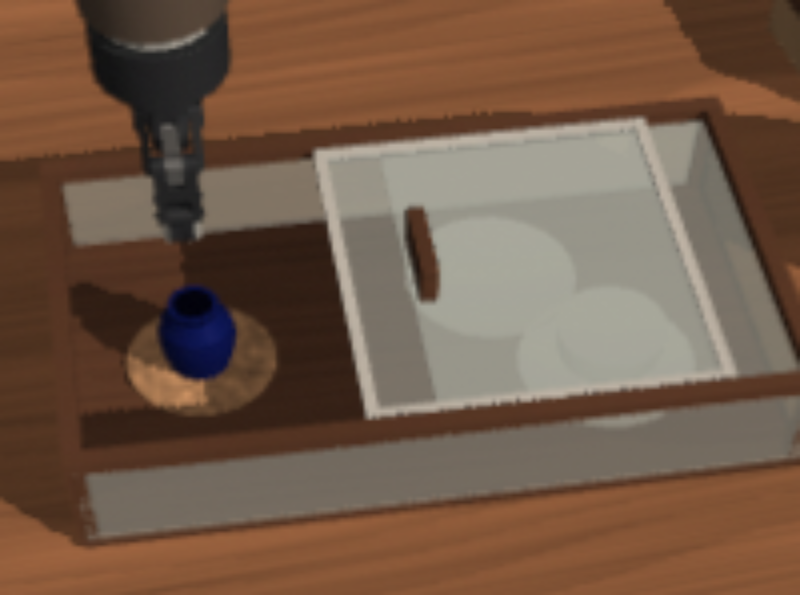

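The vase stands upright and central on the mat: mouth at (282,202) in the wrist view, as projected. Next I'll close the fingers, go behind (+y of) the grip bar, and look.

Request:
drive_tool:
  series:
    - [[0,0,-0.1,3,0],[0,0,-0.3,7,0],[0,0,-0.5,11.5,0],[0,0,-0.6,15.5,0],[0,0,-0.7,18,0],[0,0,-0.7,18,0],[0,0,-0.7,18,0],[0,0,-0.7,18,0]]

```text
clock: 11.2
ee_pos: [0.6197, 0.0849, 0.2107]
eef_rot: [-0.479, 0.521, 0.479, 0.519]
ft_force: [0.1, 0.4, 0.3]
gripper_width: -0.0001
```

Run:
```python
from h import *
np.set_printoptions(precision=4,suppress=True)
p,R,s=pose();print(p,s["ft_force"],s["gripper_width"]);print(R)
W=optics.get_calibration("wrist");im=optics.snapshot("wrist")
y=-.077;xd=np.array([np.cos(y),np.sin(y)]);yd=np.array([-np.sin(y),np.cos(y)]);g=np.array([.6175,.0505])
for a,b in((1,1),(1,-1),(-1,1),(-1,-1)):
    q=g+xd*.03*a+yd*.006*b
    cv2.circle(im,tuple(int(round(v)) for v in proj(W,[*q,.142])[0]),1,(0,255,0),-1)
print(plan([*(g+.035*yd),.134],xd))
cv2.imwrite("pics/w7.png",im)
```

```text
[0.6197 0.0849 0.2107] [0.0765 0.4202 0.3007] -5.645457582310153e-05
[[-0.0011 -0.9967  0.0815]
 [-0.0018  0.0815  0.9967]
 [-1.      0.0009 -0.0019]]
[7.71, -0.04, 0.09, -0.005]
```

View pics/w7.png

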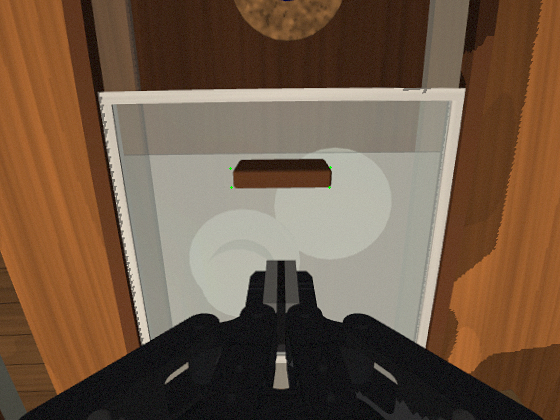

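The green projected corners coincide with the bar's top face, (233–331, 169–187). Descending, then pushing.

Request:
drive_tool:
  series:
    - [[0,4,0,0.1,0],[0,6.5,0,0.1,0],[0,7.7,0,0.1,0],[0,7.7,0,0.1,0],[0,7.7,0,0.1,0]]

```text
clock: 11.75
ee_pos: [0.6207, 0.0852, 0.1352]
eef_rot: [-0.48, 0.52, 0.478, 0.52]
ft_force: [0.1, -0.7, 0.3]
gripper_width: -0.0003
```

Request:
drive_tool:
  series:
    - [[0,0,0,-0.5,0],[0,0,0,-1,0],[0,0,0,-1.5,0],[0,0,0,-2,0],[0,0,0,-2.5,0],[0,0,0,-3,0],[0,0,0,-4,0],[0,0,0,-5,0],[0,0,0,-6,0],[0,0,0,-6,0]]

```text
clock: 12.75
ee_pos: [0.6148, 0.0234, 0.1349]
eef_rot: [-0.479, 0.522, 0.478, 0.52]
ft_force: [-0.9, 0.8, -0.4]
gripper_width: -0.0002
```

Run:
```python
from h import *
np.set_printoptions(precision=4,suppress=True)
p,R,s=pose();print(p,s["ft_force"],s["moment"]);print(R)
cv2.imwrite("pics/w8.png",optics.snapshot("wrist"))
```

```text
[0.6148 0.0234 0.1349] [-0.8659  0.7947 -0.4404] [0.0255 0.0629 0.0136]
[[-0.0011 -0.9964  0.0842]
 [-0.0025  0.0842  0.9964]
 [-1.      0.0009 -0.0026]]
```

View pics/w8.png

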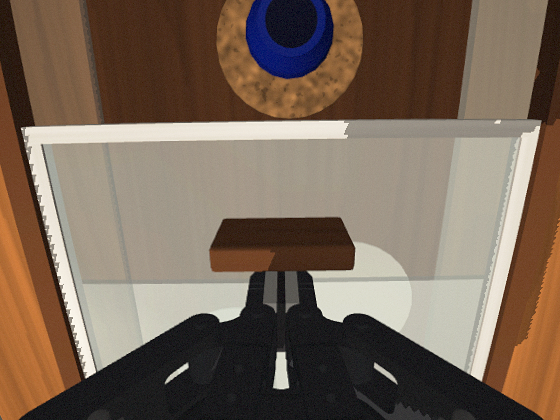

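The pane's edge is now at row 128 and the fingers are on the bar, so it is following. Continuing to push.

Request:
drive_tool:
  series:
    - [[0,0,0,-1,0],[0,0,0,-2,0],[0,0,0,-3,0],[0,0,0,-4,0],[0,0,0,-5,0],[0,0,0,-6,0],[0,0,0,-7,0],[0,0,0,-8,0],[0,0,0,-9,0],[0,0,0,-10,0],[0,0,0,-10.5,0]]

```text
clock: 13.9
ee_pos: [0.6055, -0.082, 0.1349]
eef_rot: [-0.478, 0.522, 0.478, 0.52]
ft_force: [0.9, 2.4, -0.3]
gripper_width: 0.0001
```

Request:
drive_tool:
  series:
    - [[0,0,0,-0.3,0],[0,0,0,-0.6,0],[0,0,0,-0.9,0],[0,0,0,-1.2,0],[0,0,0,-1.5,0],[0,0,0,-1.5,0]]

```text
clock: 14.5
ee_pos: [0.6038, -0.0974, 0.1349]
eef_rot: [-0.478, 0.522, 0.478, 0.519]
ft_force: [-1.0, 0.1, -0.6]
gripper_width: 0.0001
```

Run:
```python
from h import *
np.set_printoptions(precision=4,suppress=True)
p,R,s=pose();print(p,s["ft_force"],s["moment"])
cv2.imwrite("pics/w9.png",optics.snapshot("wrist"))
i=optics.snapshot("scene");cv2.imwrite("pics/s9.png",cv2.resize(i[150:320,190:390],None,fx=4,fy=3.5))
```

```text
[ 0.6038 -0.0974  0.1349] [-1.0207  0.1035 -0.5556] [ 0.1047 -0.0657  0.0359]
```

View pics/w9.png

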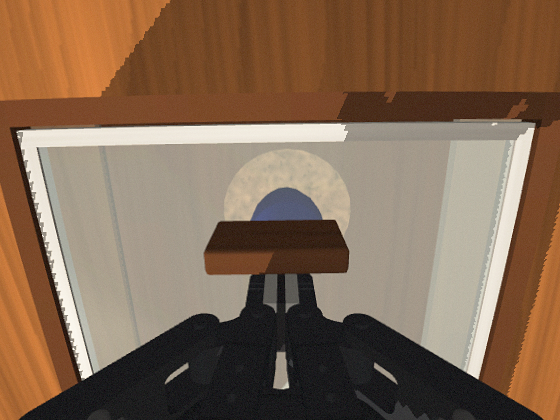

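View pics/s9.png

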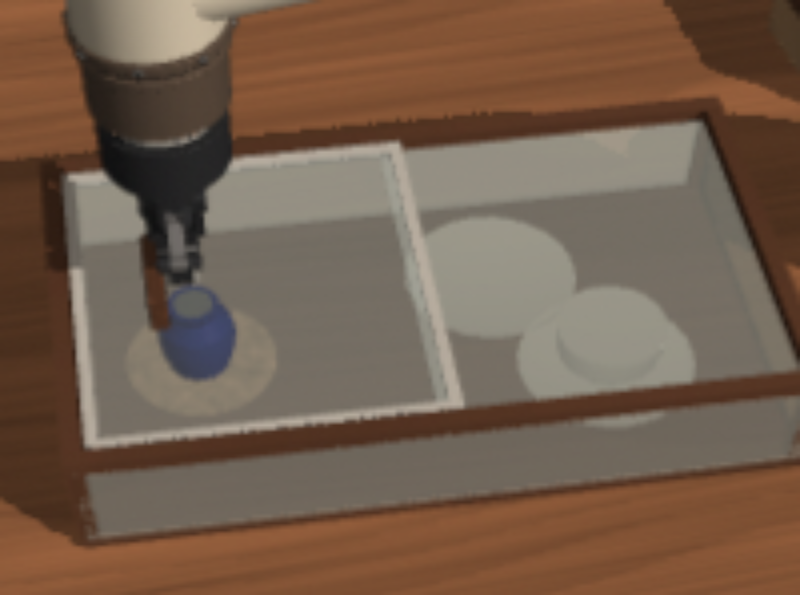

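The pane is nearly shut, with a thin gap left to the end rail. I'll creep until force shows the stop.

Request:
drive_tool:
  series:
    - [[0,0,0,-0.15,0],[0,0,0,-0.3,0],[0,0,0,-0.4,0],[0,0,0,-0.5,0],[0,0,0,-0.5,0]]

```text
clock: 15.1
ee_pos: [0.6034, -0.0986, 0.1348]
eef_rot: [-0.477, 0.521, 0.48, 0.52]
ft_force: [0.1, 15.4, 2.2]
gripper_width: 0.0001
```

Request:
drive_tool:
  series:
    - [[0,0,0,-0.4,0],[0,0,0,-0.5,0],[0,0,0,-0.5,0],[0,0,0,-0.5,0]]

```text
clock: 15.5
ee_pos: [0.6034, -0.0986, 0.1349]
eef_rot: [-0.476, 0.519, 0.481, 0.522]
ft_force: [-0.5, 18.7, 3.0]
gripper_width: 0.0001
```

Run:
```python
from h import *
cv2.imwrite("pics/w10.png",optics.snapshot("wrist"))
```

```text
(no output)
```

View pics/w10.png

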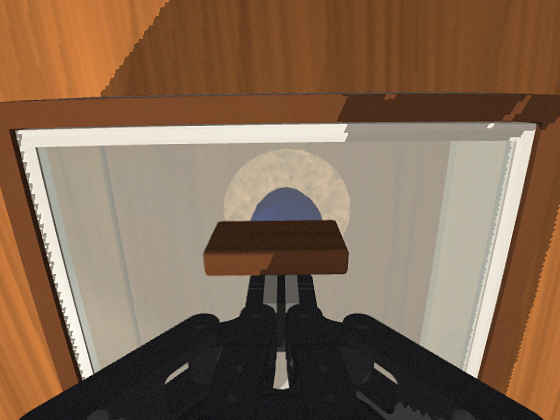

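The gap at the rail has closed (rows 120–128) and the force is steady, so this is the end stop. Backing off along +y, then up.

Request:
drive_tool:
  series:
    - [[0,0,0,0.5,0],[0,0,0,1.5,0],[0,0,0,2.5,0],[0,-2,0,2.5,0],[0,-6,0,2.5,0],[0,-10,0,4,0],[0,-13,0,8,0],[0,-13,0,12,0],[0,-13,0,12,0],[0,-13,0,12,0]]

```text
clock: 16.55
ee_pos: [0.6132, 0.0206, 0.2655]
eef_rot: [-0.477, 0.519, 0.481, 0.521]
ft_force: [-0.6, 0.6, 0.0]
gripper_width: -0.0
```

Run:
```python
from h import *
np.set_printoptions(precision=4,suppress=True)
p,R,s=pose();print(p,s["ft_force"],np.abs(s["joint_vel"]).max())
W=optics.get_calibration("wrist")
cv2.imwrite("pics/w11.png",optics.snapshot("wrist"))
i=optics.snapshot("scene");cv2.imwrite("pics/s11.png",cv2.resize(i[150:320,190:390],None,fx=4,fy=3.5)); cv2.imwrite("pics/s11f.png",i)
```

```text
[0.6132 0.0206 0.2655] [-0.6139  0.5834  0.0426] 0.030000866309730458
```

View pics/w11.png

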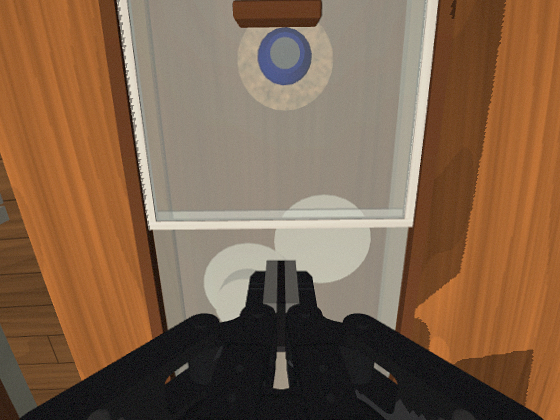

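View pics/s11.png

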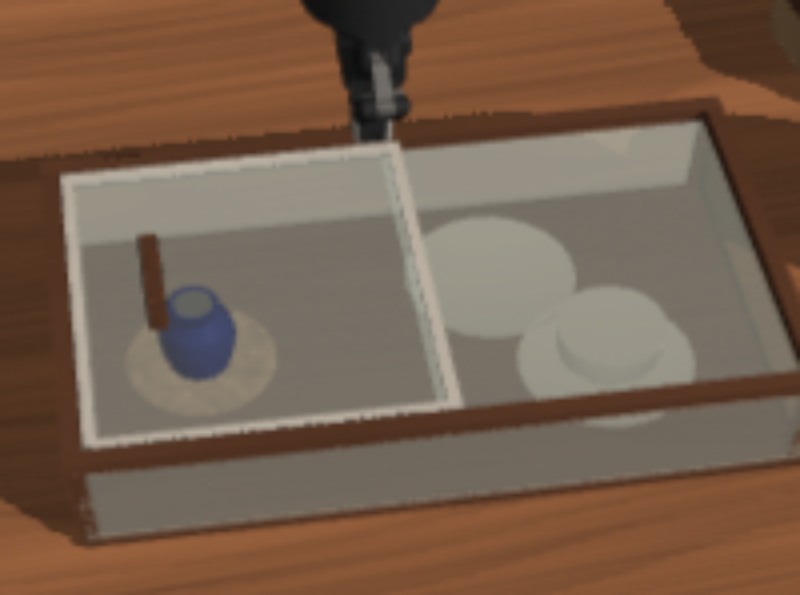

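View pics/s11f.png

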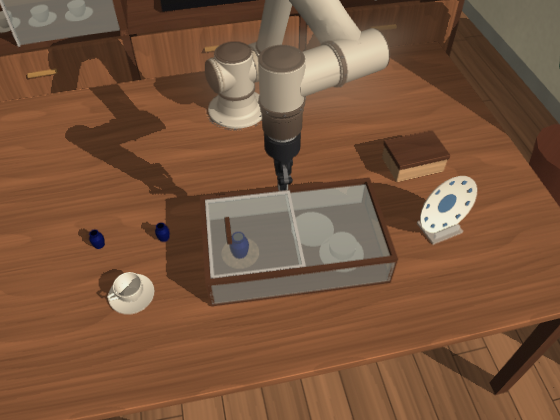

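The pane's right edge lies along the end rail and the vase stands centred on the mat, at scene (240,245). The cup, plate and box are where they were and the arm is clear. Handing in.

```bash
python3 -c "
from plant import bot
print(bot.hand_in())"
```

```text
the job is handed in; nothing more can be done
None
```

The vase is back on the cork mat and the glass top is slid shut. I handed the job in at about 16.6 s of the 54 s allowed; the hand-in reports no verdict.

- **Vase:** I gripped the largest of the three vases (the middle one), regripped it 6 mm lower for a steadier hold, and lowered it onto the mat until contact showed. At that point the vertical force on the tool went from −1.8 to +4.6 N. I then released it. The jaw centre was within about 1 mm of the measured mat centre, and the pictures afterwards show the vase upright and central.
- **Glass top:** I pushed the grip bar with closed fingers until the pane stopped. The force held at about 15–19 N with no further travel, and the gap at the end rail had closed in the picture.
- **After backing off:** The pane stayed shut, the arm was clear at z = 0.27 m with near-zero force, and the cup, plate and jewellery box looked unmoved.

**Disagreements:** On first look the networks' points gave a mat height of 32 mm against the known 16 mm. I used hand-picked centres on the known height instead, which agreed to about 4 mm across cameras. The pane's closed value was judged only from force and pictures, not measured.

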